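# Close the draw latch of the key-gluing press

### The job

A repaired piano key lies in the small gluing press: close the press's draw latch on it. First pull the wire bail out over the steel keeper on the sliding cheek and lower it so that its crossbar drops behind the keeper, draw it back until the bar is caught under the keeper's lip, then push the lever over past centre and down onto its brass stop button, and keep it pressed there for a full second with a firm push of about 12 to 22 newtons, never more than 35. Let go at the end with the latch holding, and leave the key top, flanges and tools where they lie.

Things in the scene. Friction and masses are not known exactly. Their poses are not given: they have to be found in the camera images.
- press: Gluing press fixed to the bench, brown wood board 300 x 90 x 18 mm. Origin: centre of its underside, below the lever pivot (pivot at z 60 mm). x runs along the press from lever end to keeper end, y across (parallel to the hinges), z up. A key 170 mm long lies across it at x 20 to 43, top z 43; keeper at x 66 to 79; end block at x 135 to 147, top z 38. Lever, bail and keeper lie at y 0.
- lever (a joint): Angle of the latch lever: 0 = level, grip towards the press's -x; 1.57 = upright; 2.3 = fully back towards the keeper. Starts at 1.35 to 1.7; stays where left (1 N at its tip moves it). With the bail hooked it takes up to 10 N at the grip, is at dead centre at about 0.35 to 0.55 and then is drawn down to the stop, whose height is unknown: it comes to rest, rigidly, anywhere from about -0.17 to 0.17.
- handle: The lever's grip plate to press on: steel bar 22 mm wide (y), 10 mm thick, from 15 to 75 mm from the pivot. Origin on the pivot axis at mid-thickness; it runs along its own -x, its z points out of the pressing face (up when closed). Press 60 to 70 mm from the pivot. Under it, 55 mm from the pivot, the brass stop button (14 mm dome), set to a new height each time, not measured: feel for it.
- lever_tip (a point): Middle of the far edge of the lever plate's pressing face, 75 mm from the pivot; same axes as the handle.
- bail (a joint): Angle (rad) of the wire bail against the lever. The bail's elevation above the press's +x direction is (bail angle - lever angle); 0 = level and pointing to the keeper. Pulling it takes about 4 N. Slight hinge friction holds it where it is left, so a slack bail lifts as the lever comes forward: draw the bar back against the keeper, under its lip, before letting go.
- bail_bar (a point): Centre of the bail's crossbar, a steel wire 6 mm thick, 44 mm long along y, 87 mm from the bail's hinge pin. The pin is on the lever 23 mm from the pivot (22 mm along the grip, 6.8 mm below the plate's mid-plane). x of these axes points from pin to bar; z is up when the bail is level.
- bail_tab (a point): Grip point on the bail's pull tab beyond the crossbar: flat steel, 14 mm wide (y, grip it so from above), 6 mm thick, 32 mm long, bent up 40 degrees from the loop. The point lies, in the axes of bail_bar, at +18 mm x, +15 mm z of it; the tab ends 10 mm further on. The tab can pivot between the fingers as the bail swings; a grip of 10 to 20 N is enough.
- keeper_seat (a point): Where the crossbar's centre sits when hooked, 52 mm above the bench, against the keeper's face that looks to the press's +x (axes as press). The keeper's lip, 28 mm wide, overhangs this face by 5 mm; lip underside 6 mm, top 10 mm above this point. To pass the lip the bar must be over 5 mm to +x of here; with the lever at 2.2 it reaches about 13 mm. A ledge 16 mm below stops the bar's underside.
- carriage (a joint): Travel (m) of the sliding cheek towards the key: 0 = open (springs hold it there), 0.010 to 0.013 with the latch closed (about 28 N of spring force), at most 0.018.
- keytop: Bystander: ivory-coloured celluloid key top, a plate 50 x 22 x 4 mm. Origin: centre of underside.
- flange1: Bystander: brass flange, 30 x 12 x 10 mm, lying on the bench. Origin: centre of underside.
- flange2: Bystander: brass flange like flange1.
- flange3: Bystander: brass flange like flange1, lying on the press's base board near the lever's end.
- pricker: Bystander: bone-handled pricking tool, about 125 mm long, 18 mm thick, lying along its x.
- wrench: Bystander: beech-handled capstan wrench, about 185 mm long, 20 mm thick, lying along its x.

How it is judged:
On the way, in this order (a step that is already met when the one before it is completed fails the run):
1. the bail's crossbar is hooked under the keeper's lip, lever still up (x of bail_bar in the frame of keeper_seat between -0.004 and 0.004 m and z of bail_bar in the frame of keeper_seat between -0.016 and 0.005 m and value of joint lever above 0.7 rad), for 0.2 s.
2. the lever is past centre, down on its stop, and pressed there with more than 10 N for 0.8 s (x of bail_bar in the frame of keeper_seat between -0.004 and 0.004 m and z of bail_bar in the frame of keeper_seat between -0.016 and 0.005 m and value of joint lever below 0.24 rad and contact force between the fingers and handle above 10 N), for 0.8 s.
At the end, for the whole second after the job is handed in: The crossbar sits under the keeper's lip (within 4 mm along the press of the seat, between 16 mm below and 5 mm above it), the lever is down past centre (below 0.24 rad) and at rest, the cheek is drawn in by more than 8 mm, and nothing is touched (x of bail_bar in the frame of keeper_seat between -0.004 and 0.004 m and z of bail_bar in the frame of keeper_seat between -0.016 and 0.005 m and value of joint lever below 0.24 rad and velocity of joint lever between -0.1 and 0.1 rad/s and value of joint carriage above 0.008 m).
It fails at once if the lever is pressed with more than 35 N (contact force between the fingers and handle above 35 N).
It fails at once if a bystander is moved by more than 25 mm (distance of any of keytop, flange1, flange2, flange3, pricker, wrench from where it was at the start of the episode above 0.025 m).
It also fails if it takes over 72 s, if anything falls off the work surface, if the arm or the gripper's body presses on something with over 40 N, if the wrist force passes 120 N, or if a joint passes its speed limit or range.

### The arm

A 6-joint arm with a two-finger parallel gripper is mounted at the origin on the work surface. World frame = base frame: x ahead of the robot, y to its left, z up, the work surface at z = 0. Lengths are in m, angles in rad, forces in N, time in s.
With the tool pointing down it reaches from about 0.35 to 0.975 m from the base axis. Payload 4.9 kg.
Tool frame: the origin (TCP) lies midway between the tips of the shut fingers; the grasp point (between the pads) lies 19 mm behind it; z points along the fingers, y is the line along which they close (so a half turn about z gives the same grasp; the last joint's range is limited). The gripper opens to 85 mm and grips with 20 to 120 N. Pads are 22 mm wide; open, the fingers measure 114 mm over their backs; the gripper's body (76 mm by 85 mm) begins 54 mm behind the grasp point. The pads swing forward as they close: fully open they stand 13 mm farther back than shut.
Start: joints at [-1.239, 0.053, 1.613, -0, 1.476, -0.119], TCP at [0.272, -0.563, 0.231] pointing down, gripper open.
Joint ranges: [-3.01, 3.01], [-1.01, 2.22], [0.06, 2.58], [-1.02, 4.17], [0.09, 2.62], [-3.14, 3.14]. Speed limits (rad/s): [2.57, 2.57, 3.14, 3.14, 3.14, 3.14].

### API

Orientations are given as a rotation vector (axis times angle).
In Python, from station import ctrl, optics, job gives the robot as it stands.
- The arm moves only by the shell command python3 -m jog 'ROWS' [OPENING] [FORCE]. ROWS is JSON, a list of rows, each a list of 2 entries, a list of its own where there are three numbers: the shift along the tool's x, y, z in m, then the turn, a rotation vector about the tool's x, y, z in rad. A call has 1 to 5 rows; each row is the pose to reach, as a shift and turn from the pose commanded when the call began, along the tool's axes at that moment; what a row does not reach only later rows make up. A row lasts 1/10 s, in which the tool goes at most 50 mm and 8.59 degrees, less where a joint would pass 70% of its speed; a pose out of reach is approached as far as the arm can. A call with a gripper value outside its range is refused whole. OPENING is the opening, from 0 (shut) to 1 (fully open), set as the call begins (- or left out, the last holds). The fingers move at their own pace and stop on an object; FORCE is the grip in N (left out, the last holds). Time passes only in rows, so rows that repeat a pose let the fingers close. It gives the time, the measured TCP pose, the force, the opening and the grip force at its end, in the units of the state.
- ctrl.get_obs(): the state, without advancing time (a new reading comes with each control period).
- optics.get_image(name): name is "scene" or "top"; returns a dict with "image" (480x640x3 uint8, blue, green, red), "fx", "fy", "cx", "cy" (pixels), "rvec" (rotation vector, rad) and "tvec" (3), from world to camera coordinates, as OpenCV has them. Camera axes: x right, y down, z forward; pixel columns grow to the right and rows downward; lengths in m; the calibration is good to about 2 mm. A picture is of the moment at which its call begins. There is no depth.
- job.finish_job(): hands the job in; it is judged then, once.
The state is a dict: "t": time; "q": joint angles; "dq": joint speeds; "effort": joint torques, N m; "tool_pos": TCP position; "tool_rot": TCP orientation; "contact_force": force on the tool from outside, world axes, zero at the start; "wrist_torque": the same for the moment, N m; "opening": finger opening in m; "grip_force": force on a finger pad.
Only numpy, scipy, OpenCV 4.12 (cv2) and the standard library are available. Lean on these libraries where they do the work, as an engineer would, in place of code of your own. Each camera call takes 0.05 s, during which the arm holds its last target. There are 200 camera calls.

## Working session

There is one attempt and no reset: what is moved stays moved. The work goes in short steps, Python scripts to look and compute and a shell command to move; the robot and the scene stay as the last step left them, time stands still between calls to the robot, and variables do not carry over. Pictures are saved under pics/ and viewed, at most 10 in all, crops included, and the job is handed in when it is done.

```bash
ls; mkdir -p pics
python3 - <<'E'
from station import ctrl, optics, job
import cv2,numpy as np
for n in("scene","top"):
    d=optics.get_image(n);cv2.imwrite(f"pics/{n}0.png",d["image"])
    R=cv2.Rodrigues(np.array(d["rvec"]))[0];print(n,d["fx"],d["fy"],d["cx"],d["cy"],-R.T@np.array(d["tvec"]),R.round(3).tolist())
print(ctrl.get_obs())
E
```

```text
pics
scene 571.0907416901787 571.0907416901787 317.6721621710481 233.5688046563588 [0.90830061 0.41732548 1.01735716] [[-0.794, 0.608, 0.009], [0.531, 0.7, -0.478], [-0.297, -0.375, -0.878]]
top 582.5883322310902 582.5883322310902 326.72509131081637 238.71825918321107 [ 0.49907796 -0.02370368  1.43537523] [[0.012, -1.0, -0.008], [-0.999, -0.012, -0.049], [0.048, 0.009, -0.999]]
{'t': 0.1, 'q': array([-1.23898559e+00,  5.33288471e-02,  1.61416447e+00, -8.89446437e-06,
        1.47600684e+00, -1.18966675e-01]), 'dq': array([ 0.00159952, -0.0020532 , -0.0023928 , -0.00137854, -0.00016704,
       -0.00098531]), 'effort': array([ 6.98194390e-05, -3.94904315e+01, -3.71362996e+01, -4.52335121e-05,
        3.96241856e-03, -6.27806628e-06]), 'tool_pos': array([ 0.27212101, -0.56201773,  0.23015775]), 'tool_rot': array([-3.06028519e+00, -7.01677251e-01,  3.31898699e-04]), 'contact_force': array([-0.1050902 , -0.43860574, -0.71397883]), 'wrist_torque': array([ 0.00601412, -0.0306889 ,  0.02024307]), 'grip_force': 0.0, 'opening': 0.08545151173375967}
```

View pics/scene0.png

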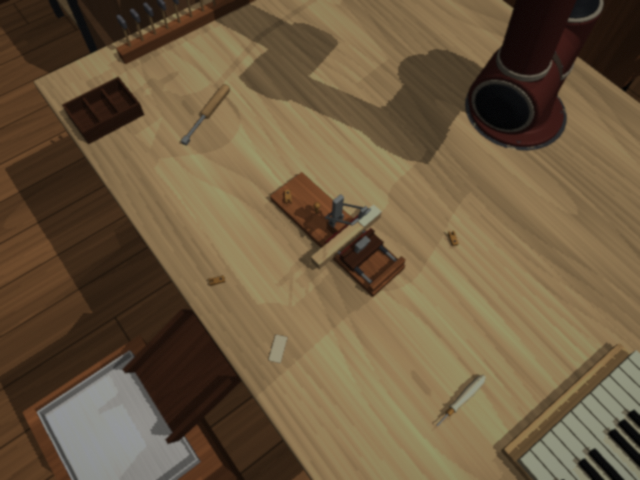

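View pics/top0.png

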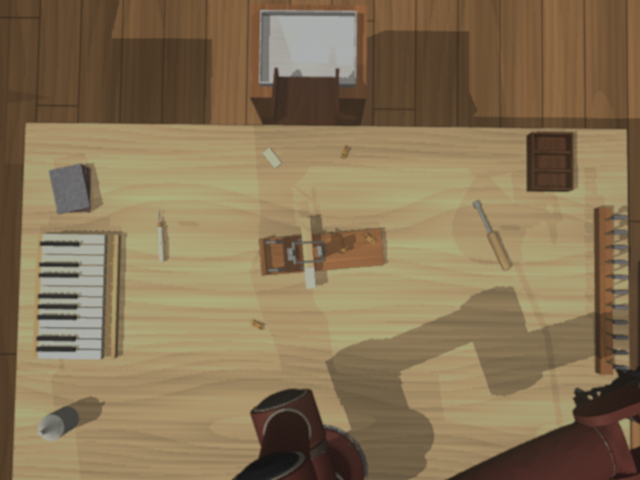

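The press lies about (322,250) in the top view and (340,235) in the scene view. Its keeper end points left, towards world +y. Next I'll enlarge both.

```bash
cat > h.py <<'E'
from station import ctrl, optics, job
import cv2,numpy as np
def cam(n):
    d=optics.get_image(n);R=cv2.Rodrigues(np.array(d["rvec"]))[0]
    K=np.array([[d["fx"],0,d["cx"]],[0,d["fy"],d["cy"]],[0,0,1]])
    return d["image"],K,R,np.array(d["tvec"]).ravel()
def ray(c,u,v):
    _,K,R,t=c; return -R.T@t, R.T@np.linalg.inv(K)@np.array([u,v,1.])
def onz(c,u,v,z):
    o,r=ray(c,u,v); return o+r*(z-o[2])/r[2]
def pr(c,P):
    _,K,R,t=c; p=K@(R@np.array(P)+t); return p[:2]/p[2]
def tri(c1,p1,c2,p2):
    o1,r1=ray(c1,*p1);o2,r2=ray(c2,*p2)
    s=np.linalg.lstsq(np.c_[r1,-r2],o2-o1,rcond=None)[0]
    a=o1+s[0]*r1;b=o2+s[1]*r2;return (a+b)/2,np.linalg.norm(a-b)
E
python3 - <<'E'
from h import *
t=cam("top")[0][215:300,250:400];s=cam("scene")[0][165:300,262:412]
a=cv2.resize(t,None,fx=5.3,fy=5.3,interpolation=cv2.INTER_CUBIC);cv2.imwrite("pics/t1.png",a)
a=cv2.resize(s,None,fx=4.4,fy=4.4,interpolation=cv2.INTER_CUBIC);cv2.imwrite("pics/s1.png",a)
E
```

```text
(no output)
```

View pics/t1.png

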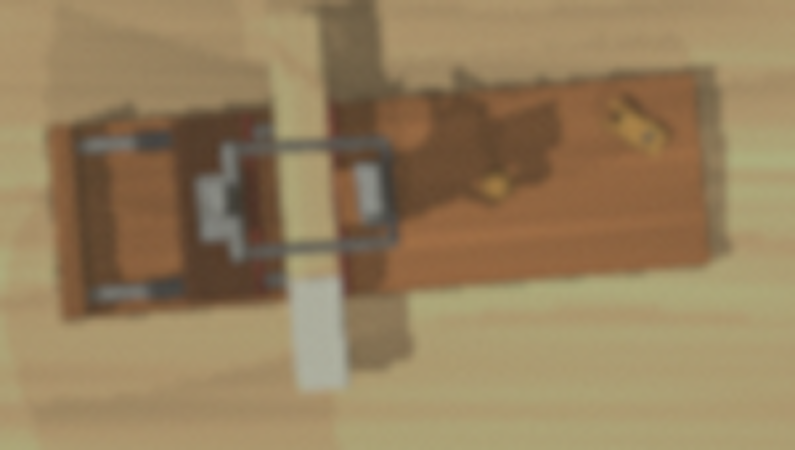

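View pics/s1.png

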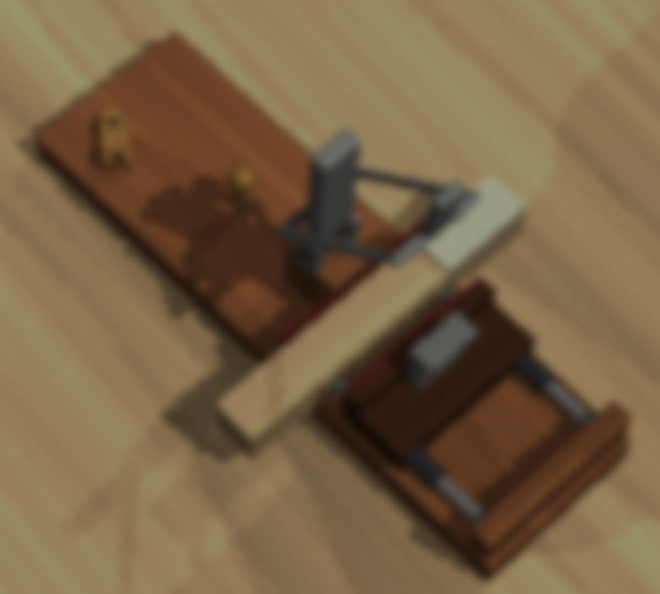

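Run:
```python
from h import *
T=cam("top");S=cam("scene")
ft=lambda u,v:((u+.5)/5.3+250-.5,(v+.5)/5.3+215-.5)
fs=lambda u,v:((u+.5)/4.4+262-.5,(v+.5)/4.4+165-.5)
A=onz(T,*ft(697,72),.018);B=onz(T,*ft(710,263),.018);C=onz(T,*ft(50,127),.038);D=onz(T,*ft(65,318),.038)
E1,E2=onz(S,*fs(175,35),.018),onz(S,*fs(40,140),.018)
F1,F2=onz(S,*fs(622,408),.038),onz(S,*fs(478,522),.038)
print(A,B,C,D,np.linalg.norm(A-B),np.linalg.norm(C-D))
print("scene",E2,E1,F2,F1)
L=(A+B)/2;M=(C+D)/2;d=M-L;d[2]=0;print("len",np.linalg.norm(d));d/=np.linalg.norm(d)
L2=(E1+E2)/2
O=(L+.150*d+M-.147*d)/2;print("O",O,"yaw",np.arctan2(d[1],d[0]))
Ms=(F1+F2)/2;ds=Ms-L2;ds[2]=0;print("len s",np.linalg.norm(ds));ds/=np.linalg.norm(ds);print("Os",(L2+.150*ds+Ms-.147*ds)/2,np.arctan2(ds[1],ds[0]))
y=np.array([-d[1],d[0],0])
def loc(n,P): q=P-O;print(n,P.round(4),"press",(q@d).round(4),(q@y).round(4),P[2].round(4))
for n,a,b in(("lever tip",(370,192),(335,142)),("corner-x",(237,255),(468,195)),("corner+x",(230,150),(393,257)),("keeper",(212,208),(443,340))):
    P,e=tri(T,ft(*a),S,fs(*b));loc(n+f" gap{e*1e3:.1f}",P)
loc("keeper top@62",onz(T,*ft(213,208),.062));loc("keeper S",onz(S,*fs(445,338),.062))
loc("flange3",onz(T,*ft(638,122),.028));loc("button",onz(T,*ft(493,185),.03))
for n,u,v in(("fl",258,324),("fl",345,152),("keytop",272,157)):loc(n,onz(T,u,v,.01))
```

```text
[ 0.59506342 -0.14356584  0.018     ] [ 0.50742863 -0.1502082   0.018     ] [0.56523881 0.1511365  0.038     ] [0.47886687 0.14278897 0.038     ] 0.08788616014487788 0.08677438004193701
scene [ 0.5946467  -0.13666303  0.018     ] [ 0.50861474 -0.14619914  0.018     ] [0.56329676 0.14274747 0.038     ] [0.4787971  0.13934992 0.038     ]
len 0.2952963252630522
O [0.53650114 0.00153051 0.028     ] yaw 1.6698187041054098
len s 0.2841305928651834
Os [0.53617737 0.00130009 0.028     ] 1.6786451619495948
lever tip gap0.3 [0.5349 0.0034 0.1362] press 0.002 0.0014 0.1362
corner-x gap2.0 [0.5083 0.0582 0.1395] press 0.0592 0.0224 0.1395
corner+x gap0.7 [0.5519 0.0623 0.1404] press 0.0589 -0.0213 0.1404
keeper gap0.2 [0.529  0.0752 0.062 ] press 0.0741 0.0002 0.062
keeper top@62 [0.5289 0.0749 0.062 ] press 0.0737 0.0003 0.062
keeper S [0.5277 0.0749 0.062 ] press 0.0739 0.0015 0.062
flange3 [ 0.5712 -0.116   0.028 ] press -0.1204 -0.0229 0.028
button [ 0.5416 -0.0502  0.03  ] press -0.052 0.0 0.03
fl [0.3583 0.1534 0.01  ] press 0.1687 0.1623 0.01
fl [ 0.7829 -0.0538  0.01  ] press -0.0794 -0.2397 0.01
keytop [0.7685 0.1262 0.01  ] press 0.1012 -0.2432 0.01
```

Everything checks out: the press origin is near (0.5365, 0.0015) with yaw about 1.67. The lever is at about 1.55, the bail is 0.72 rad up and the tab point is at press (0.063, 0, 0.163). I'll move above the tab with tool x along press x.

```bash
cat > st.py <<'E'
import sys
from h import *
from scipy.spatial.transform import Rotation as Ro
O=np.array([.5365,.0015,0]);yaw=1.67
d=np.array([np.cos(yaw),np.sin(yaw),0]);y=np.array([-d[1],d[0],0])
P=np.c_[d,y,[0,0,1]]
o=ctrl.get_obs();R=Ro.from_rotvec(o["tool_rot"])
print("t",round(o["t"],2),"press xyz mm",((P.T@(o["tool_pos"]-O))*1e3).round(1),"F press",(P.T@o["contact_force"]).round(1),"open",round(o["opening"],4),"grip",round(o["grip_force"],1))
if len(sys.argv)>1:
    g=O+P@np.array(eval(sys.argv[1]));G=Ro.from_matrix(np.c_[d,-y,[0,0,-1]])
    print("shift",R.inv().apply(g-o["tool_pos"]).round(4),"turn",(R.inv()*G).as_rotvec().round(3))
E
python3 -m jog '[[[0.505,-0.451,-0.02],[0,0,-1.219]],[[0.505,-0.451,-0.02],[0,0,-1.219]],[[0.505,-0.451,-0.02],[0,0,-1.219]],[[0.505,-0.451,-0.02],[0,0,-1.219]],[[0.505,-0.451,-0.02],[0,0,-1.219]]]' 0.5 20
python3 st.py .063,0,.25
```

```text
t: 0.8
tool_pos: [0.3679, -0.3297, 0.2388]
tool_rot: [2.587, 1.782, 0.0]
contact_force: [0.4, -1.2, -0.5]
opening: 0.043
grip_force: 0.0
t 0.8 press xyz mm [-312.9  200.6  238.8] F press [-1.3 -0.3 -0.5] open 0.043 grip 0.0
shift [ 0.4259  0.0113 -0.0113] turn [ 0.     0.    -0.464]
```

```bash
python3 -m jog '[[[0.426,0.011,-0.011],[0,0,-0.464]],[[0.426,0.011,-0.011],[0,0,-0.464]],[[0.426,0.011,-0.011],[0,0,-0.464]],[[0.426,0.011,-0.011],[0,0,-0.464]],[[0.426,0.011,-0.011],[0,0,-0.464]]]' >/dev/null
python3 st.py .063,0,.23
```

```text
t 1.3 press xyz mm [-92.8  81.8 245.5] F press [-0.4 -1.   0.2] open 0.0427 grip 0.0
shift [0.1562 0.081  0.0155] turn [ 0.001  0.001 -0.005]
```

```bash
python3 -m jog '[[[0.156,0.081,0.015],[0,0,-0.005]],[[0.156,0.081,0.015],[0,0,-0.005]],[[0.156,0.081,0.015],[0,0,-0.005]],[[0.156,0.081,0.015],[0,0,-0.005]],[[0.156,0.081,0.015],[0,0,-0.005]]]' >/dev/null
python3 st.py .063,0,.148
python3 - <<'E'
from h import *
t=cam("top")[0];s=cam("scene")[0][135:270,272:422]
cv2.imwrite("pics/s2.png",cv2.resize(s,None,fx=4.4,fy=4.4,interpolation=cv2.INTER_CUBIC))
E
```

```text
t 1.8 press xyz mm [6.370e+01 1.000e-01 2.295e+02] F press [0.1 0.4 0.4] open 0.0429 grip 0.0
shift [-0.0008  0.0001  0.0815] turn [-0.001 -0.001  0.005]
```

View pics/s2.png

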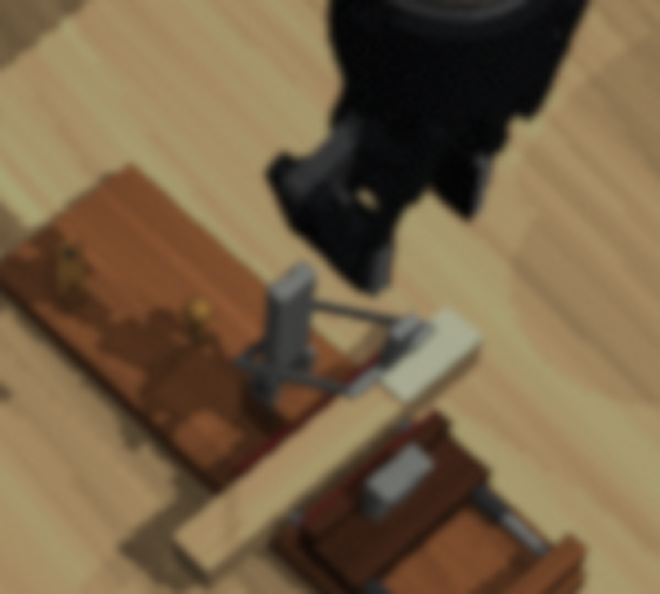

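The gripper is above the tab, with its fingers either side of it at crop (405,335). I'll go down and grip.

```bash
python3 -m jog '[[[-0.001,0,0.04],[0,0,0]],[[-0.001,0,0.07],[0,0,0]],[[-0.001,0,0.0815],[0,0,0]],[[-0.001,0,0.0815],[0,0,0]],[[-0.001,0,0.0815],[0,0,0]]]' >/dev/null
python3 st.py
python3 -m jog '[[[0,0,0],[0,0,0]],[[0,0,0],[0,0,0]],[[0,0,0],[0,0,0]],[[0,0,0],[0,0,0]],[[0,0,0],[0,0,0]]]' 0 20 >/dev/null
python3 st.py
```

```text
t 2.4 press xyz mm [ 5.910e+01 -1.000e-01  1.501e+02] F press [-0.5 -0.2  0.8] open 0.0425 grip 0.0
t 2.9 press xyz mm [ 60.4   1.1 150. ] F press [1.9 4.  4.3] open 0.0133 grip 22.2
```

```bash
cat > k.py <<'E'
import numpy as np
def pin(a): return .022*np.array([-np.cos(a),np.sin(a)])-.0068*np.array([np.sin(a),np.cos(a)])+[0,.06]
def bar(a,e): return pin(a)+.087*np.array([np.cos(e),np.sin(e)])
def tcp(a,e,ox=.022,oz=.0195):
    c,s=np.cos(e),np.sin(e); return bar(a,e)+[ox*c-oz*s,ox*s+oz*c-.019]
E
python3 - <<'E'
from k import *
b=tcp(1.55,.72);print(b)
for a,e in((1.8,.65),(2.0,.55),(2.15,.45),(2.2,.3),(2.2,.15),(2.2,0),(2.2,-.1),(2.2,-.2),(2.2,-.3),(2.2,-.36),(2.05,-.36)):
    print(a,e,"bar",bar(a,e).round(4),"tcp",tcp(a,e).round(4))
E
```

```text
[0.06183281 0.14938698]
1.8 0.65 bar [0.0676 0.1356] tcp [0.0733 0.1455]
2.0 0.55 bar [0.0771 0.1283] tcp [0.0857 0.1374]
2.15 0.45 bar [0.0847 0.12  ] tcp [0.096  0.1281]
2.2 0.3 bar [0.0906 0.1075] tcp [0.1058 0.1136]
2.2 0.15 bar [0.0935 0.0948] tcp [0.1123 0.0984]
2.2 0 bar [0.0944 0.0818] tcp [0.1164 0.0823]
2.2 -0.1 bar [0.094  0.0731] tcp [0.1179 0.0713]
2.2 -0.2 bar [0.0927 0.0645] tcp [0.1182 0.0602]
2.2 -0.3 bar [0.0906 0.0561] tcp [0.1173 0.0492]
2.2 -0.36 bar [0.0889 0.0511] tcp [0.1163 0.0426]
2.05 -0.36 bar [0.0855 0.052 ] tcp [0.113  0.0435]
```

```bash
python3 -m jog '[[[0.011,0,0.004],[0,0,0]],[[0.024,0,0.012],[0,0,0]],[[0.034,0,0.021],[0,0,0]],[[0.039,0,0.028],[0,0,0]],[[0.044,0,0.036],[0,0,0]]]' >/dev/null
python3 st.py
python3 -m jog '[[[0.003,0,0.007],[0,0,0]],[[0.006,0,0.015],[0,0,0]],[[0.006,0,0.015],[0,0,0]],[[0.006,0,0.015],[0,0,0]]]' >/dev/null
python3 st.py
python3 - <<'E'
from h import *
t=cam("top")[0][200:300,250:390];s=cam("scene")[0][135:285,272:422]
cv2.imwrite("pics/s3.png",np.hstack([cv2.resize(s,(400,400),interpolation=cv2.INTER_CUBIC),cv2.resize(t,(400,400),interpolation=cv2.INTER_CUBIC)]))
E
```

```text
t 3.4 press xyz mm [103.9   1.2 112.6] F press [-1.9  5.9  1.6] open 0.0133 grip 21.0
t 3.8 press xyz mm [110.2   1.2  97.5] F press [1.2 5.4 0.8] open 0.0136 grip 20.9
```

View pics/s3.png

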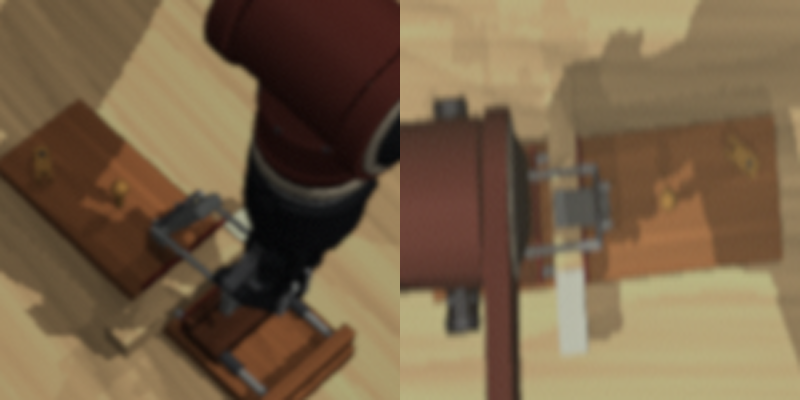

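The lever leans back and the bail is held, out over the keeper. I'll lower the bar behind the keeper.

```bash
python3 -m jog '[[[0.003,0,0.008],[0,0,0]],[[0.006,0,0.015],[0,0,0]],[[0.0075,0,0.022],[0,0,0]],[[0.009,0,0.030],[0,0,0]],[[0.009,0,0.030],[0,0,0]]]' >/dev/null
python3 st.py
python3 -m jog '[[[0.0005,0,0.007],[0,0,0]],[[0,0,0.014],[0,0,0]],[[-0.001,0,0.020],[0,0,0]],[[-0.002,0,0.025],[0,0,0]],[[-0.002,0,0.025],[0,0,0]]]' >/dev/null
python3 st.py
```

```text
t 4.4 press xyz mm [118.8   1.2  67. ] F press [0.2 5.1 0.4] open 0.0132 grip 20.2
t 4.9 press xyz mm [116.9   1.2  42.3] F press [0.6 5.2 1.8] open 0.0134 grip 19.6
```

```bash
python3 -m jog '[[[-0.002,0,0],[0,0,0]],[[-0.004,0,0],[0,0,0]],[[-0.005,0,0],[0,0,0]],[[-0.006,0,0],[0,0,0]],[[-0.006,0,0],[0,0,0]]]' >/dev/null
python3 st.py
python3 -m jog '[[[-0.001,0,0],[0,0,0]],[[-0.002,0,0],[0,0,0]],[[-0.002,0,0],[0,0,0]]]' >/dev/null
python3 st.py
```

```text
t 5.4 press xyz mm [112.1   1.1  42.8] F press [ 4.3  6.2 -0.3] open 0.0133 grip 19.6
t 5.7 press xyz mm [110.    1.1  42.8] F press [4.6 5.5 0.7] open 0.0134 grip 19.6
```

```bash
python3 -m jog '[[[-0.001,0,0],[0,0,0]],[[-0.002,0,0],[0,0,0]],[[-0.002,0,0],[0,0,0]]]' >/dev/null
python3 st.py
python3 -m jog '[[[-0.001,0,0],[0,0,0]],[[-0.002,0,0],[0,0,0]],[[-0.002,0,0],[0,0,0]]]' >/dev/null
python3 st.py
```

```text
t 6.0 press xyz mm [108.    1.1  42.9] F press [4.1 6.1 0.3] open 0.0134 grip 19.6
t 6.3 press xyz mm [106.    1.2  42.8] F press [3.5 6.  0.3] open 0.0131 grip 19.6
```

Run:
```python
from h import *
t=cam("top")[0][200:300,250:390];s=cam("scene")[0][170:270,302:402]
cv2.imwrite("pics/s4.png",np.hstack([cv2.resize(s,(500,500),interpolation=cv2.INTER_CUBIC),cv2.resize(t[:, :60],(300,500),interpolation=cv2.INTER_CUBIC)]))
```

```text
(no output)
```

View pics/s4.png

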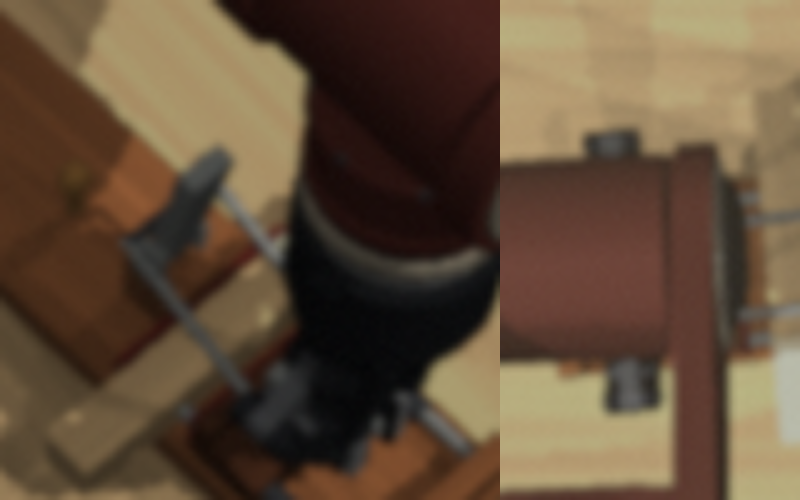

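The bail runs down to the keeper zone and the lever is leaning back, with its tip at about scene crop (207,160). I'll get the lever angle from the ray in the press's mid-plane.

Run:
```python
from h import *
from k import *
import scipy.optimize as so
O=np.array([.5365,.0015,0]);d=np.array([np.cos(1.67),np.sin(1.67),0]);y=np.array([-d[1],d[0],0])
S=cam("scene")
def mid(u,v,yy=0):
    o,r=ray(S,u/5+302,v/5+170);q=o+r*((yy-(o-O)@y)/(r@y));return ((q-O)@d).round(4),q[2].round(4)
print("tip edges",[mid(*p) for p in((207,160),(218,150))])
print("near wire (y=-.02)",[mid(130,243,-.02),mid(180,310,-.02),mid(243,390,-.02)])
for a in(1.6,1.7,1.8,1.9,2.0,2.1,2.2):
    t=np.array([-np.cos(a),np.sin(a)])*.075+[0,.06];n=np.array([np.sin(a),np.cos(a)])*.005
    print(a,"pressface tip",(t+n).round(4),"back",(t-n).round(4),"pin",pin(a).round(4))
```

```text
tip edges [(np.float64(0.0178), np.float64(0.1386)), (np.float64(0.0225), np.float64(0.1511))]
near wire (y=-.02) [(np.float64(0.0005), np.float64(0.0804)), (np.float64(0.0286), np.float64(0.0651)), (np.float64(0.064), np.float64(0.0491))]
1.6 pressface tip [0.0072 0.1348] back [-0.0028  0.1351] pin [-0.0062  0.0822]
1.7 pressface tip [0.0146 0.1337] back [0.0047 0.135 ] pin [-0.0039  0.0827]
1.8 pressface tip [0.0219 0.1319] back [0.0122 0.1342] pin [-0.0016  0.083 ]
1.9 pressface tip [0.029  0.1294] back [0.0195 0.1326] pin [0.0007 0.083 ]
2.0 pressface tip [0.0358 0.1261] back [0.0267 0.1303] pin [0.003  0.0828]
2.1 pressface tip [0.0422 0.1222] back [0.0335 0.1273] pin [0.0052 0.0824]
2.2 pressface tip [0.0482 0.1177] back [0.0401 0.1236] pin [0.0074 0.0818]
```

```bash
python3 -m jog '[[[0,0,-0.003],[0,0,0]],[[0,0,-0.005],[0,0,0]],[[0,0,-0.005],[0,0,0]]]' >/dev/null
python3 st.py
python3 -m jog '[[[-0.001,0,0],[0,0,0]],[[-0.002,0,0],[0,0,0]],[[-0.002,0,0],[0,0,0]]]' >/dev/null
python3 st.py
python3 -m jog '[[[-0.001,0,0],[0,0,0]],[[-0.002,0,0],[0,0,0]],[[-0.002,0,0],[0,0,0]]]' >/dev/null
python3 st.py
```

```text
t 6.75 press xyz mm [106.    1.3  47.7] F press [ 3.   5.6 -1.6] open 0.0131 grip 19.5
t 7.05 press xyz mm [105.3   1.3  47.5] F press [ 8.7  5.4 -2.2] open 0.0129 grip 19.6
t 7.35 press xyz mm [104.3   1.3  47.6] F press [11.4  6.2 -0.5] open 0.0135 grip 19.7
```

The bar now bears on the keeper face at 11 N. I'll ease off, release and lift.

```bash
python3 -m jog '[[[0.001,0,0],[0,0,0]],[[0.001,0,0],[0,0,0]]]' 0.45 >/dev/null
python3 -m jog '[[[0.001,0,0],[0,0,0]],[[0.001,0,0],[0,0,0]],[[0.001,0,0],[0,0,0]],[[0.001,0,0],[0,0,0]]]' 0.45 >/dev/null
python3 st.py
python3 -m jog '[[[0.002,0,-0.03],[0,0,0]],[[0.003,0,-0.07],[0,0,0]],[[0.003,0,-0.12],[0,0,0]],[[0.003,0,-0.12],[0,0,0]],[[0.003,0,-0.12],[0,0,0]]]' 0.45 >/dev/null
python3 st.py
python3 - <<'E'
from h import *
t=cam("top")[0][210:290,250:350];s=cam("scene")[0][180:280,312:412]
cv2.imwrite("pics/s5.png",np.hstack([cv2.resize(s,(500,500),interpolation=cv2.INTER_CUBIC),cv2.resize(t[:, :60],(300,500),interpolation=cv2.INTER_CUBIC)]))
E
```

```text
t 7.95 press xyz mm [102.7   0.3  47.8] F press [-0.4  0.2  0.4] open 0.0384 grip 0.0
t 8.45 press xyz mm [105.7  -0.7 169.7] F press [-0.3 -0.3 -0.4] open 0.0382 grip 0.0
```

View pics/s5.png

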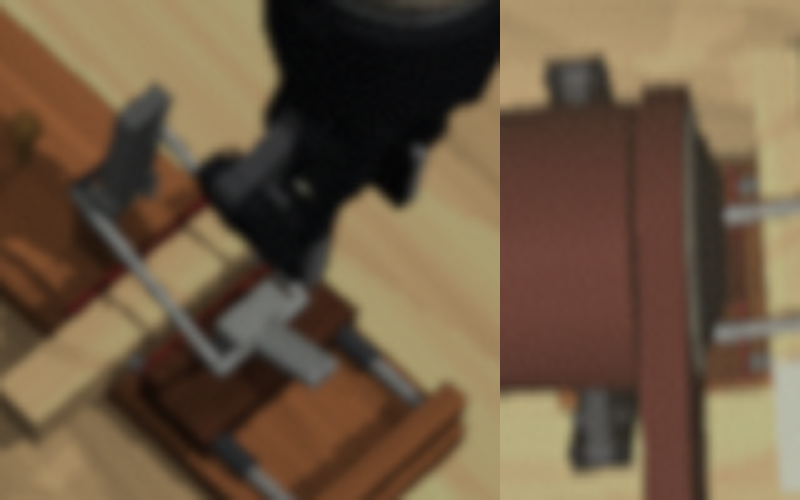

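The bar sits behind the keeper (crop 222,365), the tab lies past it and the lever is still up. I'll close the fingers, drop to the +x side of the lever and push.

```bash
python3 -m jog '[[[-0.02,0,0.02],[0,0,0]],[[-0.04,0,0.05],[0,0,0]],[[-0.04,0,0.055],[0,0,0]],[[-0.04,0,0.055],[0,0,0]],[[-0.04,0,0.055],[0,0,0]]]' 0 20 >/dev/null
python3 st.py
python3 -m jog '[[[-0.015,0,0],[0,0,0]],[[-0.025,0,0],[0,0,0]],[[-0.033,0,0],[0,0,0]],[[-0.041,0,0],[0,0,0]],[[-0.049,0,-0.002],[0,0,0]]]' >/dev/null
python3 st.py
```

```text
t 9.05 press xyz mm [ 66.4   0.5 112.7] F press [0.1 0.2 1.1] open -0.0004 grip 0.0
t 9.55 press xyz mm [ 17.1   0.6 114.5] F press [ 4.6 -1.6 -3.8] open 0.0002 grip 2.9
```

```bash
python3 -m jog '[[[-0.006,0,-0.004],[0,0,0]],[[-0.012,0,-0.007],[0,0,0]],[[-0.018,0,-0.008],[0,0,0]],[[-0.018,0,-0.008],[0,0,0]]]' >/dev/null
python3 st.py
python3 -m jog '[[[-0.006,0,0.001],[0,0,0]],[[-0.012,0,0.003],[0,0,0]],[[-0.012,0,0.003],[0,0,0]]]' >/dev/null
python3 st.py
```

```text
t 9.95 press xyz mm [ -0.8   1.4 121.9] F press [ 3.3  1.5 -2.1] open -0.0001 grip 1.8
t 10.25 press xyz mm [-12.9   1.3 118.9] F press [ 4.   1.1 -0.2] open 0.0 grip 1.4
```

```bash
python3 -m jog '[[[-0.006,0,0.002],[0,0,0]],[[-0.012,0,0.005],[0,0,0]],[[-0.012,0,0.005],[0,0,0]]]' >/dev/null
python3 st.py
python3 - <<'E'
from h import *
s=cam("scene")[0][180:280,302:402]
cv2.imwrite("pics/s6.png",cv2.resize(s,(600,600),interpolation=cv2.INTER_CUBIC))
E
```

```text
t 10.55 press xyz mm [-25.5   0.7 114.5] F press [ 2.3 -0.   0.5] open 0.0 grip 0.7
```

View pics/s6.png

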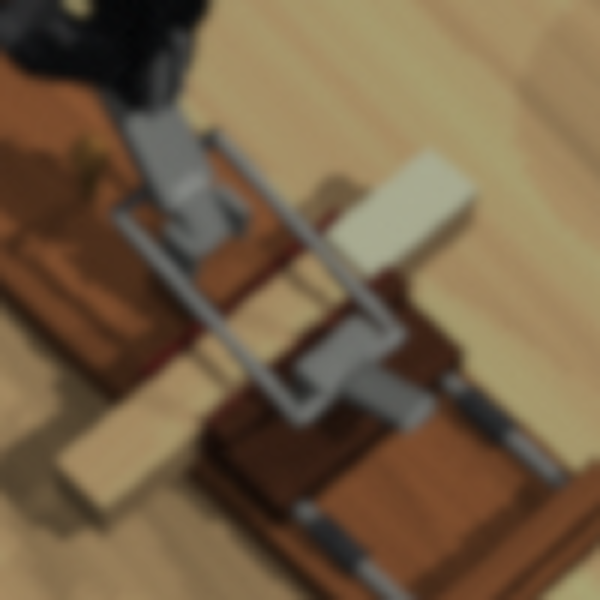

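The bar is hooked behind the keeper (about 350,370) and the lever is following. I'll go on over centre.

```bash
python3 -m jog '[[[-0.006,0,0.005],[0,0,0]],[[-0.011,0,0.010],[0,0,0]],[[-0.015,0,0.015],[0,0,0]],[[-0.019,0,0.020],[0,0,0]],[[-0.019,0,0.020],[0,0,0]]]' >/dev/null
python3 st.py
python3 -m jog '[[[-0.003,0,0.005],[0,0,0]],[[-0.006,0,0.010],[0,0,0]],[[-0.009,0,0.014],[0,0,0]],[[-0.009,0,0.014],[0,0,0]]]' >/dev/null
python3 st.py
```

```text
t 11.1 press xyz mm [-45.    0.8  93.6] F press [-0.1  0.8  0.2] open 0.0001 grip 0.0
t 11.5 press xyz mm [-53.4   1.2  79.5] F press [-0.6  0.3  0.4] open -0.0 grip 0.0
```

```bash
python3 -m jog '[[[-0.003,0,0.001],[0,0,0]],[[-0.005,0,0.002],[0,0,0]],[[-0.005,0,0.003],[0,0,0]],[[-0.005,0,0.004],[0,0,0]]]' |grep force
python3 st.py
for i in 1 2 3; do :; done
python3 -m jog '[[[0,0,0.001],[0,0,0]],[[0,0,0.002],[0,0,0]],[[0,0,0.003],[0,0,0]]]' |grep contact; python3 st.py
```

```text
contact_force: [-0.0, 0.4, -0.7]
grip_force: 0.0
t 11.9 press xyz mm [-58.3   0.5  76.7] F press [ 0.4 -0.  -0.7] open 0.0 grip 0.0
contact_force: [0.4, -0.4, 0.2]
t 12.2 press xyz mm [-58.1   0.6  73.5] F press [-0.5 -0.3  0.2] open 0.0005 grip 0.0
```

```bash
python3 -m jog '[[[0,0,0.001],[0,0,0]],[[0,0,0.002],[0,0,0]],[[0,0,0.003],[0,0,0]],[[0,0,0.003],[0,0,0]]]' >/dev/null; python3 st.py
python3 -m jog '[[[0,0,0.001],[0,0,0]],[[0,0,0.002],[0,0,0]],[[0,0,0.002],[0,0,0]]]' >/dev/null; python3 st.py
```

```text
t 12.6 press xyz mm [-58.1   0.7  70.4] F press [0.1 0.2 0.3] open 0.0004 grip 0.0
t 12.9 press xyz mm [-58.1   0.7  68.4] F press [-0.9  0.3 -0.1] open -0.0002 grip 0.0
```

```bash
python3 -m jog '[[[0,0,0.001],[0,0,0]],[[0,0,0.002],[0,0,0]],[[0,0,0.002],[0,0,0]]]' >/dev/null; python3 st.py
python3 -m jog '[[[0,0,0.001],[0,0,0]],[[0,0,0.002],[0,0,0]],[[0,0,0.002],[0,0,0]]]' >/dev/null; python3 st.py
```

```text
t 13.2 press xyz mm [-58.1   0.7  66.4] F press [-0.   0.2 -0. ] open 0.0003 grip 0.0
t 13.5 press xyz mm [-58.1   0.7  64.4] F press [ 0.1  0.2 -0.8] open 0.0001 grip 0.0
```

```bash
python3 -m jog '[[[0,0,0.001],[0,0,0]],[[0,0,0.0015],[0,0,0]],[[0,0,0.0015],[0,0,0]]]' >/dev/null; python3 st.py
python3 -m jog '[[[0,0,0.001],[0,0,0]],[[0,0,0.0015],[0,0,0]],[[0,0,0.0015],[0,0,0]]]' >/dev/null; python3 st.py
```

```text
t 13.8 press xyz mm [-58.1   0.7  63. ] F press [ 0.5  0.2 -0. ] open -0.0001 grip 0.0
t 14.1 press xyz mm [-58.1   0.7  61.5] F press [-0.1  0.3 -0.4] open 0.0002 grip 0.0
```

```bash
python3 -m jog '[[[0,0,0.001],[0,0,0]],[[0,0,0.0015],[0,0,0]],[[0,0,0.0015],[0,0,0]]]' >/dev/null; python3 st.py
python3 -m jog '[[[0,0,0.001],[0,0,0]],[[0,0,0.0015],[0,0,0]],[[0,0,0.0015],[0,0,0]]]' >/dev/null; python3 st.py
```

```text
t 14.4 press xyz mm [-58.1   0.7  60. ] F press [ 0.  -0.2  0. ] open 0.0002 grip 0.0
t 14.7 press xyz mm [-58.2   0.5  58.9] F press [ 0.8 -0.1 -0. ] open 0.0002 grip 0.6
```

```bash
python3 -m jog '[[[0,0,0.0005],[0,0,0]],[[0,0,0.0005],[0,0,0]]]' >/dev/null; python3 st.py
python3 -m jog '[[[0,0,0.0005],[0,0,0]],[[0,0,0.0005],[0,0,0]]]' >/dev/null; python3 st.py
```

```text
t 14.9 press xyz mm [-58.2   0.4  58.7] F press [0.8 1.8 4.3] open 0.0001 grip 2.2
t 15.1 press xyz mm [-58.2   0.4  58.5] F press [1.1 4.  7.1] open 0.0002 grip 3.4
```

The stop is found at about z 58.7. I'll build up to about 16 N and hold.

```bash
python3 -m jog '[[[0,0,0.0006],[0,0,0]],[[0,0,0.0012],[0,0,0]],[[0,0,0.0012],[0,0,0]]]' >/dev/null; python3 st.py
```

```text
t 15.4 press xyz mm [-58.2   0.3  58.3] F press [ 2.1  5.8 13. ] open -0.0002 grip 6.0
```

```bash
python3 -m jog '[[[0,0,0.0006],[0,0,0]],[[0,0,0.0006],[0,0,0]],[[0,0,0.0006],[0,0,0]],[[0,0,0.0006],[0,0,0]],[[0,0,0.0006],[0,0,0]]]' >/dev/null; python3 st.py
python3 -m jog '[[[0,0,0],[0,0,0]],[[0,0,0],[0,0,0]],[[0,0,0],[0,0,0]],[[0,0,0],[0,0,0]],[[0,0,0],[0,0,0]]]' >/dev/null; python3 st.py
python3 -m jog '[[[0,0,0],[0,0,0]],[[0,0,0],[0,0,0]],[[0,0,0],[0,0,0]],[[0,0,0],[0,0,0]],[[0,0,0],[0,0,0]]]' >/dev/null; python3 st.py
python3 -m jog '[[[0,0,-0.002],[0,0,0]],[[0,0,-0.006],[0,0,0]],[[0,0,-0.03],[0,0,0]],[[0,0,-0.07],[0,0,0]],[[0,0,-0.12],[0,0,0]]]' >/dev/null
python3 -m jog '[[[-0.03,0,-0.03],[0,0,0]],[[-0.06,0,-0.06],[0,0,0]],[[-0.1,0,-0.08],[0,0,0]],[[-0.1,0,-0.08],[0,0,0]]]' >/dev/null; python3 st.py
python3 - <<'E'
from h import *
t=cam("top")[0][215:285,250:390];s=cam("scene")[0][165:300,262:412]
cv2.imwrite("pics/s7.png",np.vstack([cv2.resize(s[:,:],(450,405),interpolation=cv2.INTER_CUBIC),cv2.resize(t,(450,195),interpolation=cv2.INTER_CUBIC)]))
E
```

```text
t 15.9 press xyz mm [-58.2   0.2  58.2] F press [ 2.   6.5 15.1] open 0.0003 grip 7.3
t 16.4 press xyz mm [-58.2   0.2  58.2] F press [ 1.8  7.3 15. ] open 0.0 grip 7.3
t 16.9 press xyz mm [-58.2   0.2  58.2] F press [ 1.8  7.2 14.7] open -0.0002 grip 7.3
t 17.8 press xyz mm [-162.6   -0.6  259.8] F press [ 1.2 -0.3 -0.2] open -0.0 grip 0.0
```

View pics/s7.png

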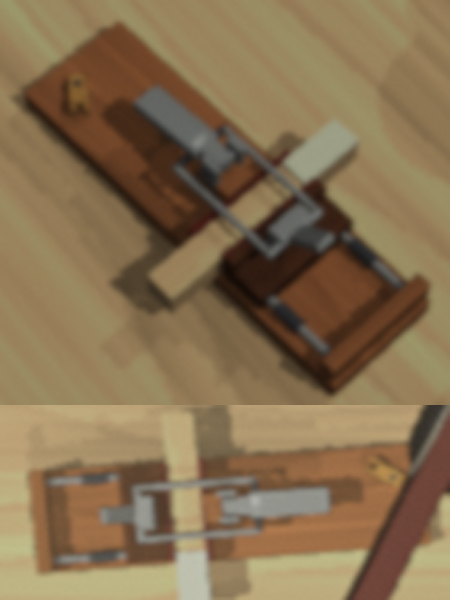

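The lever lies flat on its stop, the bar is hooked behind the keeper and the cheek is drawn in. Flange3 hasn't moved. I'll hand in.

```bash
python3 -c "
from station import job
print(job.finish_job())"
```

```text
the job is handed in; nothing more can be done
None
```

The latch is closed: the bail's crossbar is hooked under the keeper's lip, and the lever was held on its stop at about 15–17 N for over a second, then released. I handed the job in at about 18 s; the hand-in gave no verdict.

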